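# Clear the caddy's front, swap spool for tape, put all back

## Task

I have finished taping and want to solder. Stand the white pump bottle and the white can with the broad blue band, which block the way to the solder spool at the back of the blue caddy, on the grey mat, then set the spool upright on the middle of the round green pad and lay the white tape roll flat on the caddy's back place where the spool stood. Only after that put bottle and can back upright, each on the very front place it was taken from, and knock neither over.

Things in the scene. Friction and masses are not known exactly. Their poses are not given: they have to be found in the camera images.
- spool_mid (a point): centre (half-way up) of the loose solder spool: blue flanges, silvery wire, 54 mm diameter, 38 mm high, standing on one flange, about 0.22 kg; it may be gripped across its flanges as a full cylinder; z axis up. It starts on the caddy's back place.
- tape_mid (a point): centre of the loose white (masking) tape roll, 56 mm outer diameter, 17 mm high, lying flat on the bench, about 35 g; the hole does not admit a finger: grip it across the outside; z axis up. An orange roll farther back is not meant.
- can_mid (a point): centre (on the axis, half-way up) of the loose cream-white can with a broad blue band and cream lid: body 55 mm diameter, 86 mm high, about 0.16 kg, straight sides to the top; two thin wire ears stick out to 75 mm over all but do not obstruct; z axis up. It starts on one of the caddy's two front places.
- bottle_mid (a point): centre (on the axis, half-way up its full height) of the loose white pump bottle with a red collar: body 59 mm diameter up to 92 mm, narrower pump head to 111 mm, about 0.17 kg; z axis up. It starts on the other front place.
- caddy: blue low tray fixed on the bench, 130 mm in its x by 148 mm in its y, floor 4 mm thick, rim 3 mm thick rising to 10 mm above the bench; origin on the bench under its centre; x points from its front row to its back place, y to the left along the front row, z up. It may be turned a little. Inside are three round black places 65 mm across with grey borders, flush with the floor.
- left_place (a point): centre of the caddy's front left place on the floor (4 mm above the bench); axes as the caddy. Front places lie 30 mm before and 38 mm either side of the caddy's centre.
- right_place (a point): centre of the caddy's front right place on the floor (4 mm above the bench); axes as the caddy
- back_place (a point): centre of the caddy's back place on the floor (4 mm above the bench), 32 mm behind the caddy's centre; axes as the caddy. The rim is 30 mm behind it.
- mat: grey mat with a thin white border line, fixed on the bench, 94 mm in its x by 160 mm in its y, 3 mm thick; origin on the bench under its centre, y along its length. The side area: it holds bottle and can side by side along y.
- pad: round green pad fixed on the bench, 80 mm diameter, 3 mm thick; origin on the bench under its centre

How it is judged (in metres and radians):
On the way, in this order (a step that is already met when the one before it is completed fails the run):
1. the bottle and the can both stand upright on the grey mat while the spool is still in its place (x of can_mid in the frame of mat between -0.042 and 0.042 m and y of can_mid in the frame of mat between -0.075 and 0.075 m and z of can_mid in the frame of mat below 0.052 m and angle between each of can_mid, bottle_mid's own z axis and vertical below 0.2 rad and x of bottle_mid in the frame of mat between -0.042 and 0.042 m and y of bottle_mid in the frame of mat between -0.075 and 0.075 m and z of bottle_mid in the frame of mat below 0.0645 m and distance of spool_mid from where it was at the start of the episode below 0.015 m), for 0.2 s.
2. the spool stands on the middle of the green pad, bottle and can still on the mat (horizontal distance between spool_mid and pad below 0.015 m and height (world z) of spool_mid below 0.028 m and angle between each of spool_mid, can_mid, bottle_mid's own z axis and vertical below 0.2 rad and x of can_mid in the frame of mat between -0.042 and 0.042 m and y of can_mid in the frame of mat between -0.075 and 0.075 m and z of can_mid in the frame of mat below 0.052 m and x of bottle_mid in the frame of mat between -0.042 and 0.042 m and y of bottle_mid in the frame of mat between -0.075 and 0.075 m and z of bottle_mid in the frame of mat below 0.0645 m), for 0.2 s.
3. the white tape roll lies flat on the caddy's back place, bottle and can still on the mat (all of step 2 and horizontal distance between tape_mid and back_place below 0.015 m and height (world z) of tape_mid below 0.0185 m and angle between tape_mid's own z axis and vertical below 0.2 rad), for 0.2 s.
At the end, for the whole second after the job is handed in: The spool stands upright on the green pad, centres within 15 mm; the tape roll lies flat on the caddy's back place, centres within 15 mm; the can and the bottle stand upright, each within 15 mm of where it stood at the start; all are released and at rest (horizontal distance between spool_mid and pad below 0.015 m and height (world z) of spool_mid below 0.028 m and angle between each of spool_mid, tape_mid's own z axis and vertical below 0.2 rad and horizontal distance between tape_mid and back_place below 0.015 m and height (world z) of tape_mid below 0.0185 m and distance of each of can_mid, bottle_mid from where it was at the start of the episode below 0.015 m and angle between each of can_mid, bottle_mid's own z axis and vertical below 0.15 rad and linear speed of each of spool, tape, can, bottle below 0.03 m/s); the robot touches nothing.
It fails at once if the can or the bottle is knocked over (angle between any of can_mid, bottle_mid's own z axis and vertical above 0.7 rad).
It also fails if it takes over 144 s, if anything falls off the work surface, if the arm or the gripper's body presses on something with over 40 N, if the wrist force passes 120 N, or if a joint passes its speed limit or range.

## Robot

A 6-joint arm with a two-finger parallel gripper is mounted at the origin on a cart in front of the work surface, level with it; the furniture and walls round the work are solid. World frame = base frame: x ahead of the robot, y to its left, z up, the work surface at z = 0. Lengths are in m, angles in degrees, forces in N, time in s.
With the tool pointing down it reaches from about 0.4 to 0.825 m from the base axis. Payload 7 kg.
Tool frame: the origin (TCP) lies at the very end of the fingers, on their centre line; the grasp point (between the pads) lies 19 mm behind it; z points along the fingers, y is the line along which they close (so a half turn about z gives the same grasp; the last joint's range is limited). The gripper opens to 85 mm and grips with 20 to 120 N. Pads are 22 mm wide; open, the fingers measure 114 mm over their backs; the gripper's body (76 mm by 85 mm) begins 54 mm behind the grasp point. The pads swing forward as they close: fully open they stand 13 mm farther back than shut.
Start: joints at [92.997, 20.546, 0.682, 0, -70.136, -16.507], TCP at [0.158, 0.656, 0.231] pointing down, gripper open.
Joint ranges: [-176.03, 176.03], [-82.01, 121.73], [-58.28, 71.71], [-173.87, 95.51], [-174.79, -0.11], [-173.66, 173.66]. Speed limits (degrees/s): [136.94, 136.94, 172.46, 180, 180, 180].

## Interface

Orientations are given as a 3x3 rotation matrix whose columns are the frame's x, y, z axes.
In Python, from station import manip gives the robot as it stands.
- The arm moves only by the shell command python3 -m creep 'ROWS' [OPENING] [FORCE]. ROWS is JSON, a list that holds one entry, the list of rows, each a list of 6 numbers: the shift along the world's x, y, z in cm, then the turn, a rotation vector about the world's x, y, z in rad. A call has 1 to 12 rows; each row shifts and turns the commanded pose from where the row before left it; what a row does not reach is not made up. A row lasts 1/10 s, in which the tool goes at most 50 mm and 8.59 degrees, less where a joint would pass 70% of its speed; a pose out of reach is approached as far as the arm can. A call is refused whole if a number of a shift passes 5 or a number of a turn 0.15, either way. A call with a gripper value outside its range is refused whole. OPENING is the opening, from -1 (shut) to 1 (fully open), so that 0 is half open, set as the call begins (- or left out, the last holds). The fingers move at their own pace and stop on an object; FORCE is the grip in N (left out, the last holds). Time passes only in rows, so rows that do not move let the fingers close. It gives the time, the measured TCP pose, the force, the opening and the grip force at its end, in the units of the state.
- manip.observe(): the state, without advancing time (a new reading comes with each control period).
- manip.capture(name): name is "scene" or "top" or "wrist"; returns a dict with "pixels" (480x640x3 uint8, red, green, blue), "camera_matrix" (3x3 intrinsics, pixels), "camera_from_world" (4x4, takes a point from world to camera coordinates). Camera axes: x right, y down, z forward; pixel columns grow to the right and rows downward; lengths in m; the calibration is good to about 2 mm. A picture is of the moment at which its call begins. There is no depth.
- manip.finish_job(): hands the job in; it is judged then, once.
The state is a dict: "t": time; "qpos": joint angles; "dq": joint speeds; "joint_torque": joint torques, N m; "tool_pos": TCP position; "ee_rot": TCP orientation; "contact_force": force on the tool from outside, world axes, zero at the start; "wrist_torque": the same for the moment, N m; "grip_width": opening from 0.0 (shut) to 1.0 (fully open); "finger_force": force on a finger pad.
Only numpy, scipy, OpenCV 4.12 (cv2) and the standard library are available. Lean on these libraries where they do the work, as an engineer would, in place of code of your own. Each camera call takes 0.05 s, during which the arm holds its last target. There are 200 camera calls.

## Working session

There is one attempt and no reset: what is moved stays moved. The work goes in short steps, Python scripts to look and compute and a shell command to move; the robot and the scene stay as the last step left them, time stands still between calls to the robot, and variables do not carry over. Pictures are saved under pics/ and viewed, at most 14 in all, crops included, and the job is handed in when it is done.

```bash
mkdir -p pics; python3 - <<'E'
from station import manip
import cv2,numpy as np,pickle
d={}
for n in("scene","top"):
    c=manip.capture(n);d[n]=c
    cv2.imwrite(f"pics/{n}0.png",c["pixels"][:,:,::-1])
    T=np.array(c["camera_from_world"]);print(n,np.round(-T[:3,:3].T@T[:3,3],3))
pickle.dump(d,open("c0.pkl","wb"))
print(manip.observe())
E
```

```text
scene [-0.041 -0.75   0.813]
top [ 0.355 -0.043  1.177]
{'t': 0.1, 'qpos': array([ 9.29982309e+01,  2.05873371e+01,  6.37953978e-01, -1.87326034e-02,
       -7.01341612e+01, -1.65079521e+01]), 'dq': array([ 0.01941912, -0.12188339,  0.01472052,  0.02499936, -0.01454431,
       -0.03047154]), 'joint_torque': array([-1.98228561e-03, -5.84765482e+01,  2.94112694e+01,  6.95468813e+00,
       -3.11913427e-03,  1.57536073e-05]), 'tool_pos': array([0.157594  , 0.65589997, 0.23044604]), 'ee_rot': array([[ 9.72304299e-01, -2.33718414e-01, -2.30802088e-04],
       [-2.33718497e-01, -9.72303192e-01, -1.47219251e-03],
       [ 1.19668890e-04,  1.48536182e-03, -9.99998890e-01]]), 'contact_force': array([-0.39316941,  0.56763568, -0.59894942]), 'wrist_torque': array([-0.04948267,  0.04150047, -0.00725908]), 'finger_force': 0.0, 'grip_width': 1.000608322414384}
```

View pics/top0.png

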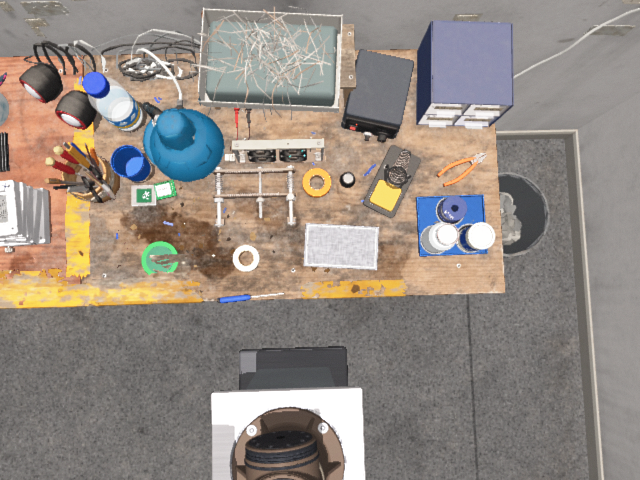

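View pics/scene0.png

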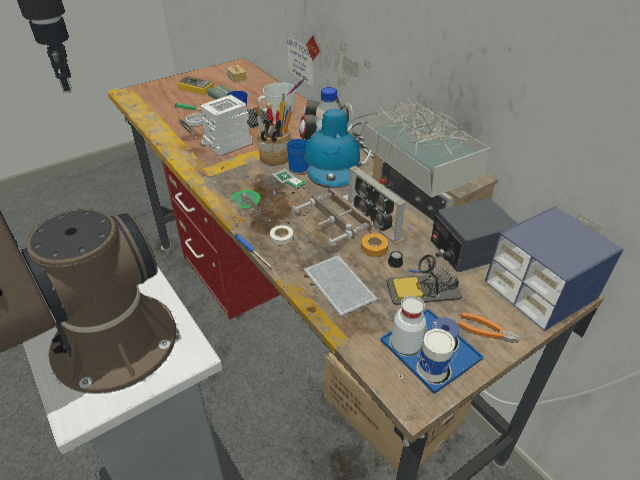

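Top view: pad at (160,259) with something grey across it, tape (246,258), mat (341,247), caddy (452,226) with bottle left (440,236), can right (478,236) and spool behind (453,208). Next I measure and zoom in.

```bash
cat > h.py <<'E'
import numpy as np,cv2,pickle
from station import manip
def ray(c,uv,z):
    K=np.array(c["camera_matrix"]);T=np.array(c["camera_from_world"]);R=T[:3,:3]
    o=-R.T@T[:3,3];d=R.T@np.linalg.solve(K,np.array([uv[0],uv[1],1.]))
    return o+d*(z-o[2])/d[2]
def proj(c,p):
    K=np.array(c["camera_matrix"]);T=np.array(c["camera_from_world"])
    q=K@(T[:3,:3]@np.array(p,float)+T[:3,3]);return q[:2]/q[2]
def hsv(c): return cv2.cvtColor(c["pixels"],cv2.COLOR_RGB2HSV)
def box(m,roi):
    x0,y0,x1,y1=roi;k=np.zeros_like(m);k[y0:y1,x0:x1]=m[y0:y1,x0:x1];return k
E
python3 - <<'E'
from h import *
d=pickle.load(open("c0.pkl","rb"));c=d["top"];H=hsv(c);rgb=c["pixels"]
def hull(m):
    cs,_=cv2.findContours(m,cv2.RETR_EXTERNAL,cv2.CHAIN_APPROX_NONE)
    return cv2.convexHull(np.vstack([k for k in cs if len(k)>8]))
def show(n,h,z,rect=False):
    P=np.array([ray(c,p+0.0,z)[:2] for p in h[:,0].astype(float)],np.float32)
    if rect:
        r=cv2.minAreaRect(P*1000);print(n,np.round(r[0],1),np.round(r[1],1),round(r[2],2))
    else:
        r=cv2.minEnclosingCircle(P*1000);e=cv2.fitEllipse(P*1000);print(n,np.round(r[0],1),round(2*r[1],1),np.round(e[0],1),np.round(e[1],1))
b=cv2.inRange(H,(100,150,90),(115,255,255))
show("caddy",hull(box(b,(410,185,495,265))),.010,True)
g=cv2.inRange(H,(55,120,80),(80,255,255))
show("pad",hull(box(g,(135,235,190,285))),.003)
w=cv2.inRange(H,(0,0,190),(180,45,255))
show("tape",hull(box(w,(225,238,268,278))),.017)
gm=cv2.inRange(H,(0,0,120),(180,35,255))
gm=cv2.morphologyEx(box(gm,(295,215,390,280)),cv2.MORPH_OPEN,np.ones((3,3)))
show("mat",hull(gm),.003,True)
ups=lambda c,x0,y0,x1,y1,w,h:cv2.resize(c["pixels"][y0:y1,x0:x1,::-1],(w,h),interpolation=cv2.INTER_CUBIC)
A=np.hstack([ups(c,405,180,505,270,400,360),ups(c,130,225,230,315,400,360)])
s=d["scene"];B=np.hstack([ups(s,370,280,490,400,240,240),ups(s,215,170,315,270,240,240),ups(s,300,250,400,350,320,240)])
cv2.imwrite("pics/crop0.png",np.vstack([A,B]))
for p in((442,234),(480,236)): print(ray(c,p,.111),ray(c,p,.09))
E
```

```text
caddy [ 490.3 -365.7] [127.7 146.5] 0.65
pad [433.5 265.4] 78.3 [433.8 265.1] [76.2 77.4]
tape [429.8  79.1] 57.5 [430.   79.3] [56.5 57.2]
mat [ 450.8 -125.3] [160.6  94.9] 85.5
[ 0.46071437 -0.31863373  0.111     ] [ 0.46279162 -0.32405623  0.09      ]
[ 0.45477341 -0.39398429  0.111     ] [ 0.45673361 -0.40089145  0.09      ]
```

View pics/crop0.png

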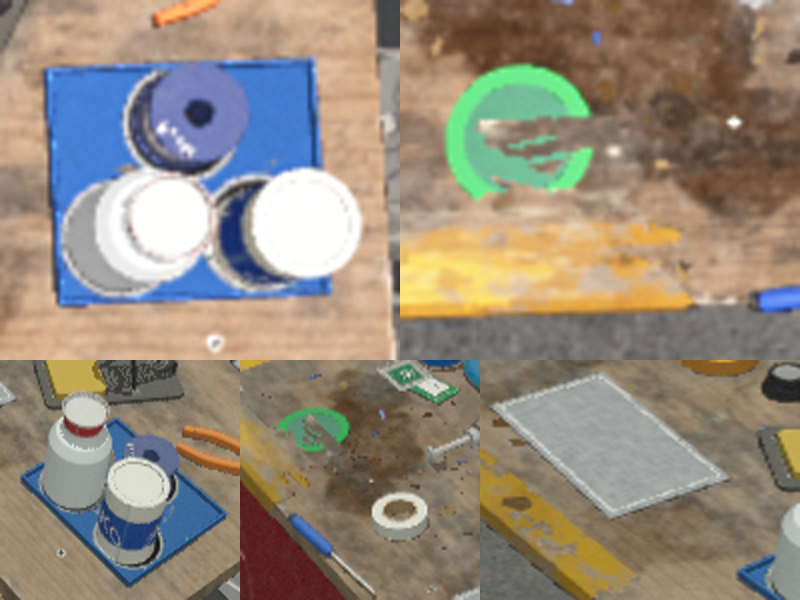

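The grey strokes on the pad are worn paint, so it is flat. The bottle cap is at full-image (447.6,234.3), the can lid at (481,235.3) and the spool top at (455,208). I'll check these against the caddy places.

```bash
python3 - <<'E'
from h import *
d=pickle.load(open("c0.pkl","rb"));c=d["top"]
f=lambda x,y:(405+(x+.5)/4-.5,180+(y+.5)/4-.5)
C=[ray(c,f(*p),.010)[:2] for p in((45,65),(315,58),(330,292),(60,303))]
print(np.round(C,4),np.mean(C,0))
e=C[1]-C[0]+C[2]-C[3];g=C[0]-C[3]+C[1]-C[2]
print("yaw",np.degrees(np.arctan2(e[0],-e[1])),np.degrees(np.arctan2(g[1],g[0])),np.linalg.norm(e)/2,np.linalg.norm(g)/2)
y=(np.arctan2(e[0],-e[1])+np.arctan2(g[1],g[0]))/2
o=np.mean(C,0);R=np.array([[np.cos(y),-np.sin(y)],[np.sin(y),np.cos(y)]])
for n,p,m,z in(("L",(-.03,.038),(171,218),.115),("R",(-.03,-.038),(305,222),.090),("B",(.032,0),(200,112),.042)):
    print(n,np.round(o+R@p,4),"top-measured",np.round(ray(c,f(*m),z)[:2],4))
H=hsv(c)
for n,z,roi in(("can",.09,(466,218,500,256)),):
    w=box(cv2.inRange(H,(0,0,215),(180,45,255)),roi);cs,_=cv2.findContours(w,0,1);k=max(cs,key=cv2.contourArea);m=cv2.minEnclosingCircle(k);print(n,m,ray(c,m[0],z))
s=d["scene"]
for p in((.4598,-.33,.115),(.4598,-.403,.09),(.522,-.366,.042)): print(proj(s,p))
ym=np.radians(-4.5);Rm=np.array([[np.cos(ym),-np.sin(ym)],[np.sin(ym),np.cos(ym)]])
for v in(.039,-.039): print("mat",np.array([.4508,-.1253])+Rm@(0,v))
E
```

```text
[[ 0.5556 -0.2917]
 [ 0.5558 -0.4398]
 [ 0.4277 -0.4407]
 [ 0.4257 -0.294 ]] [ 0.49119413 -0.36654079]
yaw 0.43805143300650806 0.6860376733437884 0.14737328722248438 0.12899685713147954
L [ 0.4608 -0.3288] top-measured [ 0.4598 -0.3282]
R [ 0.4616 -0.4048] top-measured [ 0.4585 -0.4028]
B [ 0.5232 -0.3662] top-measured [ 0.5229 -0.3661]
can ((481.1853942871094, 234.8483123779297), 14.214789390563965) [ 0.45900556 -0.40343013  0.09      ]
[413.0132849  304.54265948]
[439.84694268 339.86878672]
[445.51010024 328.13416674]
mat [ 0.4538599  -0.08642022]
mat [ 0.4477401  -0.16417978]
```

```bash
python3 -m creep '[[[2.4,-4,0,0,0,-0.133],[2.4,-4,0,0,0,-0.133],[2.4,-4,0,0,0,-0.133],[2.4,-4,0,0,0,-0.133],[2.4,-4,0,0,0,-0.133],[2.4,-4,0,0,0,-0.133],[2.4,-4,0,0,0,-0.133],[2.4,-4,0,0,0,-0.133],[2.4,-4,0,0,0,-0.133],[2.4,-4,0,0,0,-0.133]]]' 1 40
```

```text
t: 1.1
tool_pos: [0.3981, 0.2545, 0.2314]
ee_rot: [[-0.0, -1.0, 0.0], [-1.0, 0.0, 0.0], [-0.0, -0.0, -1.0]]
contact_force: [1.0, 1.0, 0.1]
grip_width: 0.999
finger_force: 0.0
```

```bash
python3 -m creep '[[[0.4,-4.8,0,0,0,0],[0.4,-4.8,0,0,0,0],[0.4,-4.8,0,0,0,0],[0.5,-4.8,0,0,0,0],[0.5,-4.8,0,0,0,0],[0.5,-4.8,0,0,0,0],[0.5,-4.8,0,0,0,0],[0.5,-4.8,0,0,0,0],[0.5,-4.8,0,0,0,0],[0.5,-4.8,0,0,0,0],[0.5,-4.8,0,0,0,0],[0.5,-4.8,0,0,0,0]]]'
```

```text
t: 2.3
tool_pos: [0.4543, -0.3218, 0.2311]
ee_rot: [[0.005, -1.0, -0.0], [-1.0, -0.005, 0.0], [-0.0, 0.0, -1.0]]
contact_force: [1.7, 1.0, 0.4]
grip_width: 0.999
finger_force: 0.0
```

```bash
python3 -m creep '[[[0.5,-0.3,0,0,0,0],[0,0,0,0,0,0],[0,0,0,0,0,0]]]'
python3 - <<'E'
from h import *
c=manip.capture("wrist");cv2.imwrite("pics/w1.png",c["pixels"][:,:,::-1]);print(proj(c,(.46,-.328,.115)),proj(c,(.459,-.403,.09)),proj(c,(.523,-.366,.042)))
E
```

```text
t: 2.6
tool_pos: [0.4593, -0.3221, 0.2309]
ee_rot: [[0.005, -1.0, -0.001], [-1.0, -0.005, 0.001], [-0.001, 0.001, -1.0]]
contact_force: [-0.3, 0.1, 0.6]
grip_width: 1.002
finger_force: 0.0
[309.29613351 215.31005776] [311.53015334  92.13327159] [228.19383994 145.24416079]
```

View pics/w1.png

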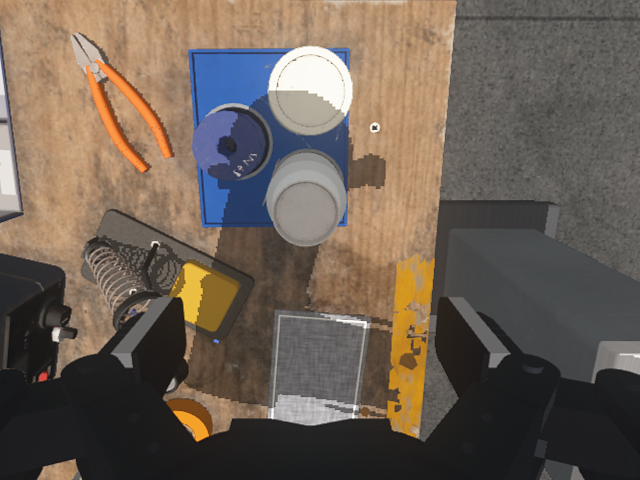

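Predicted and seen centres agree within 2-3 mm (bottle cap at (305,213), can lid (310,91), spool (228,145)). Now I'll descend on the bottle.

```bash
python3 -m creep '[[[0.2,-0.7,0,0,0,0],[0,0,-4,0,0,0],[0,0,-4,0,0,0],[0,0,-3,0,0,0],[0,0,-3,0,0,0],[0,0,-2,0,0,0],[0,0,-2,0,0,0],[0,0,0,0,0,0],[0,0,0,0,0,0]]]' && python3 -m creep '[[[0,0,0,0,0,0],[0,0,0,0,0,0],[0,0,0,0,0,0],[0,0,0,0,0,0],[0,0,0,0,0,0],[0,0,0,0,0,0],[0,0,0,0,0,0],[0,0,0,0,0,0]]]' -1 40
```

```text
t: 3.55
tool_pos: [0.4622, -0.3294, 0.0519]
ee_rot: [[0.006, -1.0, -0.0], [-1.0, -0.006, -0.0], [0.0, 0.0, -1.0]]
contact_force: [0.6, -1.2, -1.0]
grip_width: 0.997
finger_force: 0.0
t: 4.35
tool_pos: [0.4626, -0.33, 0.0529]
ee_rot: [[0.005, -1.0, 0.002], [-1.0, -0.005, -0.001], [0.001, -0.002, -1.0]]
contact_force: [-0.1, 2.4, 6.8]
grip_width: 0.678
finger_force: 42.5
```

```bash
python3 -m creep '[[[0,0,1,0,0,0],[0,0,2.5,0,0,0],[0,0,2.5,0,0,0],[-0.1,2.4,0,0,0,0],[-0.2,4,0,0,0,0],[-0.2,4,0,0,0,0],[-0.2,4,0,0,0,0],[-0.1,4,0,0,0,0],[-0.1,3.6,0,0,0,0],[0,2.4,0,0,0,0],[0,0,0,0,0,0],[0,0,0,0,0,0]]]'
```

```text
t: 5.55
tool_pos: [0.4529, -0.0852, 0.112]
ee_rot: [[0.007, -1.0, 0.001], [-1.0, -0.007, 0.0], [-0.0, -0.001, -1.0]]
contact_force: [-0.6, -0.5, -1.4]
grip_width: 0.684
finger_force: 43.3
```

```bash
python3 -m creep '[[[0,0,-2,0,0,0],[0,0,-2,0,0,0],[0,0,-1,0,0,0],[0,0,-0.5,0,0,0],[0,0,0,0,0,0],[0,0,0,0,0,0]]]'
```

```text
t: 6.15
tool_pos: [0.4531, -0.0859, 0.0568]
ee_rot: [[0.005, -1.0, 0.001], [-1.0, -0.005, -0.0], [0.0, -0.001, -1.0]]
contact_force: [0.1, 0.3, -0.6]
grip_width: 0.685
finger_force: 43.3
```

```bash
python3 -m creep '[[[0,0,-0.3,0,0,0],[0,0,-0.2,0,0,0],[0,0,0,0,0,0]]]'; python3 -m creep '[[[0,0,0,0,0,0],[0,0,0,0,0,0],[0,0,0,0,0,0],[0,0,0,0,0,0],[0,0,2,0,0,0],[0,0,4,0,0,0],[0,0,4,0,0,0],[0,0,2,0,0,0],[0,0,0,0,0,0]]]' 1
python3 - <<'E'
from h import *
c=manip.capture("top");s=manip.capture("scene");w=manip.capture("wrist")
f=lambda c,x0,y0,x1,y1:cv2.resize(c["pixels"][y0:y1,x0:x1,::-1],(400,300))
cv2.imwrite("pics/b1.png",np.hstack([f(c,290,165,510,330),f(s,290,230,490,380)]))
E
```

```text
t: 6.45
tool_pos: [0.4531, -0.0856, 0.0518]
ee_rot: [[0.005, -1.0, 0.001], [-1.0, -0.005, 0.0], [-0.0, -0.001, -1.0]]
contact_force: [-0.3, 0.4, 4.2]
grip_width: 0.677
finger_force: 43.4
t: 7.35
tool_pos: [0.4546, -0.0855, 0.1745]
ee_rot: [[0.005, -1.0, 0.006], [-1.0, -0.005, 0.001], [-0.001, -0.006, -1.0]]
contact_force: [0.0, 0.5, -0.7]
grip_width: 1.0
finger_force: 0.0
```

View pics/b1.png

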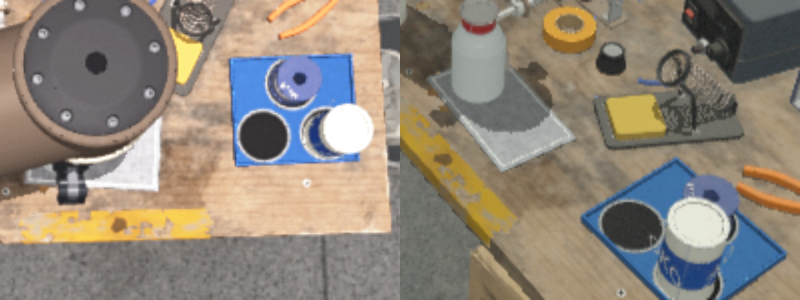

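The bottle stands upright on the far half of the mat and the left place is empty. Next is the can.

```bash
python3 -m creep '[[[0,-2.5,0,0,0,0],[0.1,-4.2,0,0,0,0],[0.1,-4.5,0,0,0,0],[0.1,-4.5,0,0,0,0],[0.1,-4.5,0,0,0,0],[0.1,-4.5,0,0,0,0],[0,-4,0,0,0,0],[0,-3,0,0,0,0],[0,0,0,0,0,0],[0,0,0,0,0,0]]]'
```

```text
t: 8.5
tool_pos: [0.4566, -0.4028, 0.1691]
ee_rot: [[0.003, -1.0, -0.003], [-1.0, -0.003, 0.002], [-0.002, 0.003, -1.0]]
contact_force: [0.2, 0.3, 0.1]
grip_width: 1.0
finger_force: 0.0
```

```bash
python3 -m creep '[[[0,0,-4,0,0,0],[0,0,-4,0,0,0],[0,0,-3,0,0,0],[0,0,-1.6,0,0,0],[0,0,0,0,0,0],[0,0,0,0,0,0]]]'
```

```text
t: 9.1
tool_pos: [0.4579, -0.402, 0.0455]
ee_rot: [[0.006, -1.0, -0.001], [-1.0, -0.006, 0.0], [-0.0, 0.001, -1.0]]
contact_force: [0.7, 0.1, 0.8]
grip_width: 1.004
finger_force: 0.0
```

```bash
python3 -m creep '[[[0.1,-0.1,0.3,0,0,0],[0,0,0,0,0,0],[0,0,0,0,0,0],[0,0,0,0,0,0],[0,0,0,0,0,0],[0,0,0,0,0,0],[0,0,0,0,0,0],[0,0,0,0,0,0],[0,0,0,0,0,0]]]' -1 40
```

```text
t: 10.0
tool_pos: [0.4598, -0.4042, 0.0502]
ee_rot: [[0.005, -1.0, 0.003], [-1.0, -0.005, -0.001], [0.001, -0.003, -1.0]]
contact_force: [0.7, 1.3, 6.2]
grip_width: 0.633
finger_force: 41.3
```

```bash
python3 -m creep '[[[0,0,1,0,0,0],[0,0,2.5,0,0,0],[0,0,2,0,0,0],[-0.2,2.4,0,0,0,0],[-0.2,4,0,0,0,0],[-0.2,4,0,0,0,0],[-0.2,4,0,0,0,0],[-0.2,4,0,0,0,0],[-0.2,3.5,0,0,0,0],[0,2.1,0,0,0,0],[0,0,0,0,0,0],[0,0,0,0,0,0]]]'; python3 -m creep '[[[0,0,-2,0,0,0],[0,0,-2,0,0,0],[0,0,-1,0,0,0],[0,0,0,0,0,0],[0,0,0,0,0,0]]]'
```

```text
t: 11.2
tool_pos: [0.447, -0.1633, 0.1042]
ee_rot: [[0.006, -1.0, 0.001], [-1.0, -0.006, 0.0], [-0.0, -0.001, -1.0]]
contact_force: [-0.3, -0.0, -1.0]
grip_width: 0.636
finger_force: 42.6
t: 11.7
tool_pos: [0.447, -0.1642, 0.0537]
ee_rot: [[0.005, -1.0, -0.0], [-1.0, -0.005, -0.0], [0.0, 0.0, -1.0]]
contact_force: [0.8, -0.3, -1.4]
grip_width: 0.635
finger_force: 42.7
```

```bash
python3 -m creep '[[[0,0,-0.3,0,0,0],[0,0,-0.2,0,0,0],[0,0,0,0,0,0]]]'; python3 -m creep '[[[0,0,0,0,0,0],[0,0,0,0,0,0],[0,0,0,0,0,0],[0,0,0,0,0,0],[0,0,2,0,0,0],[0,0,4,0,0,0],[0,0,4,0,0,0],[0,0,2,0,0,0],[0,0,0,0,0,0]]]' 1; python3 -m creep '[[[0.3,-1.5,0,0,0,0],[0.7,-2.5,0,0,0,0.14],[0.7,-2,0,0,0,0.143],[0.7,-2,0,0,0,0.143],[0.7,-2,0,0,0,0.143],[0.7,-2,0,0,0,0.143],[0.7,-2,0,0,0,0.143],[0.7,-2,0,0,0,0.143],[0.7,-2,0,0,0,0.143],[0.7,-2,0,0,0,0.143],[0.7,-0.2,0,0,0,0.143],[0,0,0,0,0,0.143]]]'
python3 - <<'E'
from h import *
for k in range(2): o=manip.observe();w=manip.capture("wrist")
c=manip.capture("top")
print(proj(w,(.523,-.366,.042)),o["tool_pos"])
f=lambda c,x0,y0,x1,y1:cv2.resize(c["pixels"][y0:y1,x0:x1,::-1],(400,300))
cv2.imwrite("pics/b2.png",np.hstack([f(w,0,0,640,480),f(c,290,165,510,330)]))
pickle.dump({"w":w,"t":c},open("c1.pkl","wb"))
E
```

```text
t: 12.0
tool_pos: [0.4473, -0.1638, 0.0492]
ee_rot: [[0.005, -1.0, 0.001], [-1.0, -0.005, -0.0], [0.0, -0.001, -1.0]]
contact_force: [-1.7, 0.7, 4.7]
grip_width: 0.635
finger_force: 43.0
t: 12.9
tool_pos: [0.4487, -0.1639, 0.1716]
ee_rot: [[0.005, -1.0, 0.006], [-1.0, -0.005, -0.0], [0.0, -0.006, -1.0]]
contact_force: [0.3, -0.1, 0.3]
grip_width: 0.999
finger_force: 0.0
t: 14.1
tool_pos: [0.5197, -0.3663, 0.1665]
ee_rot: [[1.0, 0.009, -0.002], [0.009, -1.0, 0.001], [-0.002, -0.001, -1.0]]
contact_force: [0.1, 0.8, -0.4]
grip_width: 1.003
finger_force: 0.0
[311.8083135  217.23303708] [ 0.51940036 -0.36592917  0.16657401]
```

View pics/b2.png

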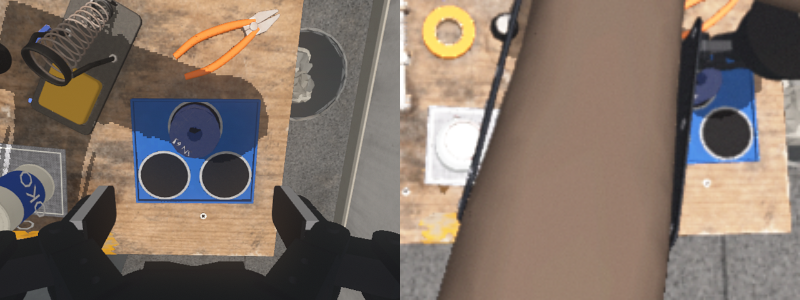

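The spool hub is at about (310,213) in the wrist view, within 2 mm of the prediction. The can and bottle stand on the mat. Descending on the spool.

```bash
python3 -m creep '[[[0.5,0.1,-2,0,0,0],[0,0,-4,0,0,0],[0,0,-4,0,0,0],[0,0,-3,0,0,0],[0,0,-1.5,0,0,0],[0,0,-0.6,0,0,0],[0,0,0,0,0,0],[0,0,0,0,0,0]]]'; python3 -m creep '[[[0,0,0,0,0,0],[0,0,0,0,0,0],[0,0,0,0,0,0],[0,0,0,0,0,0],[0,0,0,0,0,0],[0,0,0,0,0,0],[0,0,0,0,0,0],[0,0,0,0,0,0]]]' -1 50
```

```text
t: 15.05
tool_pos: [0.5257, -0.3651, 0.0188]
ee_rot: [[1.0, 0.004, 0.002], [0.004, -1.0, -0.001], [0.002, 0.001, -1.0]]
contact_force: [0.0, 0.6, 0.7]
grip_width: 0.992
finger_force: 0.0
t: 15.85
tool_pos: [0.5255, -0.3651, 0.0189]
ee_rot: [[1.0, 0.004, 0.002], [0.004, -1.0, -0.001], [0.002, 0.001, -1.0]]
contact_force: [-1.1, 1.5, 6.3]
grip_width: 0.616
finger_force: 52.0
```

```bash
python3 -m creep '[[[0,0,1,0,0,0],[0,0,3,0,0,0],[0,0,4,0,0,0],[0,0,4,0,0,0],[-0.4,2,4,0,0,0],[-0.6,4,0,0,0,0],[-0.6,4.2,0,0,0,0],[-0.6,4.2,0,0,0,0],[-0.6,4.2,0,0,0,0],[-0.6,4.2,0,0,0,0],[-0.6,4.2,0,0,0,0],[-0.6,4,0,0,0,0]]]'; python3 -m creep '[[[-0.6,4.2,0,0,0,0],[-0.6,4.2,0,0,0,0],[-0.6,4.2,0,0,0,0],[-0.6,4.2,0,0,0,0],[-0.6,4.2,0,0,0,0],[-0.6,4.2,0,0,0,0],[-0.6,4,0,0,0,0],[-0.4,2.8,0,0,0,0],[0,0,0,0,0,0],[0,0,0,0,0,0]]]'
```

```text
t: 17.05
tool_pos: [0.4779, -0.0531, 0.178]
ee_rot: [[1.0, 0.004, 0.001], [0.004, -1.0, 0.0], [0.001, -0.0, -1.0]]
contact_force: [2.0, 0.1, -2.4]
grip_width: 0.609
finger_force: 53.1
t: 18.05
tool_pos: [0.4322, 0.2656, 0.1775]
ee_rot: [[1.0, 0.006, -0.0], [0.006, -1.0, -0.0], [-0.0, 0.0, -1.0]]
contact_force: [0.1, 0.4, -3.0]
grip_width: 0.61
finger_force: 53.2
```

```bash
python3 -m creep '[[[0.1,0,-3,0,0,0],[0,0,-4,0,0,0],[0,0,-4,0,0,0],[0,0,-3,0,0,0],[0,0,-1,0,0,0],[0,0,-0.4,0,0,0],[0,0,0,0,0,0],[0,0,0,0,0,0]]]'
```

```text
t: 18.85
tool_pos: [0.4346, 0.266, 0.0248]
ee_rot: [[1.0, 0.004, 0.002], [0.004, -1.0, 0.002], [0.002, -0.002, -1.0]]
contact_force: [-0.9, 0.2, -2.4]
grip_width: 0.611
finger_force: 53.2
```

```bash
python3 -m creep '[[[-0.1,0,-0.4,0,0,0],[0,0,-0.3,0,0,0],[0,0,0,0,0,0]]]'; python3 -m creep '[[[0,0,0,0,0,0],[0,0,0,0,0,0],[0,0,0,0,0,0],[0,0,0,0,0,0],[0,0,2,0,0,0],[0,0,4,0,0,0],[0,0,4,0,0,0],[0,0,3,0,0,0],[0,0,0,0,0,0]]]' 1
python3 - <<'E'
from h import *
w=manip.capture("wrist");w=manip.capture("wrist");s=manip.capture("scene")
print(proj(w,(.4335,.265,.041)),proj(w,(.43,.079,.017)))
f=lambda c,x0,y0,x1,y1:cv2.resize(c["pixels"][y0:y1,x0:x1,::-1],(400,300))
cv2.imwrite("pics/b3.png",np.hstack([f(w,0,0,640,480),f(s,190,150,490,400)]))
E
```

```text
t: 19.15
tool_pos: [0.4331, 0.2659, 0.0178]
ee_rot: [[1.0, 0.005, 0.001], [0.005, -1.0, 0.001], [0.001, -0.001, -1.0]]
contact_force: [-3.6, -1.0, 12.9]
grip_width: 0.615
finger_force: 54.7
t: 20.05
tool_pos: [0.4346, 0.2672, 0.1507]
ee_rot: [[1.0, 0.005, 0.005], [0.005, -1.0, 0.006], [0.005, -0.006, -1.0]]
contact_force: [0.6, -0.5, -0.5]
grip_width: 0.997
finger_force: 0.0
[314.27063673 230.39899263] [591.19819592 227.8889227 ]
```

View pics/b3.png

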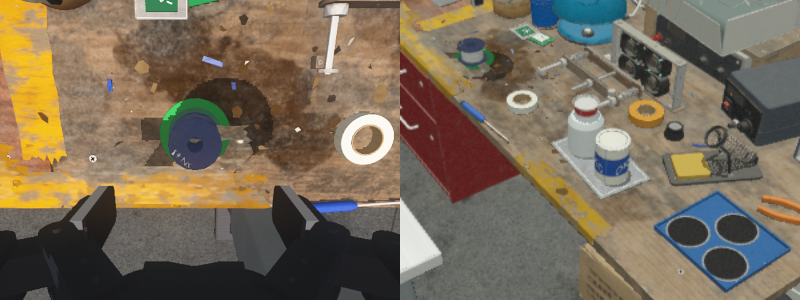

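The spool stands centred on the pad (312,224) and both containers are upright on the mat. Tape is at (586,221), so I move over it.

```bash
python3 -m creep '[[[0,-2.5,0,0,0,0],[-0.1,-4,0,0,0,0],[-0.1,-4,0,0,0,0],[-0.1,-4,0,0,0,0],[0,-3,0,0,0,0],[0,-1.2,0,0,0,0],[0,0,-3,0,0,0],[0,0,-3,0,0,0],[0,0,0,0,0,0],[0,0,0,0,0,0]]]'
python3 - <<'E'
from h import *
w=manip.capture("wrist");w=manip.capture("wrist");pickle.dump(w,open("c2.pkl","wb"))
H=hsv(w);m=cv2.inRange(H,(0,0,150),(180,60,255));p=proj(w,(.43,.079,.017))
cs,_=cv2.findContours(m,0,1)
for k in cs:
    if cv2.contourArea(k)>1500:
        e=cv2.fitEllipse(k);print(e,ray(w,e[0],.017))
print(p,manip.observe()["tool_pos"])
E
```

```text
t: 21.2
tool_pos: [0.4295, 0.0782, 0.0859]
ee_rot: [[1.0, 0.005, -0.002], [0.005, -1.0, -0.002], [-0.002, 0.002, -1.0]]
contact_force: [0.3, -0.2, -0.4]
grip_width: 0.996
finger_force: 0.0
((307.9805603027344, 240.54095458984375), (102.57638549804688, 103.3327407836914), 109.13372802734375) [0.43444911 0.0805904  0.017     ]
((587.5980224609375, 201.4258270263672), (116.85818481445312, 207.32464599609375), 5.688619136810303) [ 0.45623488 -0.06264131  0.017     ]
((521.8123168945312, 63.063838958740234), (41.19002914428711, 114.12969970703125), 8.279170036315918) [ 0.52222073 -0.01966593  0.017     ]
((189.1330108642578, 63.44041061401367), (37.01786804199219, 116.26851654052734), 176.1940460205078) [0.52114433 0.1369589  0.017     ]
[310.94988377 248.62109459] [0.43043005 0.07891937 0.08718041]
```

```bash
python3 -m creep '[[[0.2,0.1,-3,0,0,0],[0,0,-3,0,0,0],[0,0,-1.5,0,0,0],[0,0,-0.6,0,0,0],[0,0,0,0,0,0],[0,0,0,0,0,0]]]'
```

```text
t: 21.9
tool_pos: [0.4326, 0.0799, 0.0064]
ee_rot: [[1.0, 0.005, 0.002], [0.005, -1.0, 0.001], [0.002, -0.001, -1.0]]
contact_force: [0.5, 0.2, 0.6]
grip_width: 0.997
finger_force: 0.0
```

```bash
python3 -m creep '[[[0,0,-0.3,0,0,0],[0,0,0,0,0,0],[0,0,0,0,0,0],[0,0,0,0,0,0],[0,0,0,0,0,0],[0,0,0,0,0,0],[0,0,0,0,0,0],[0,0,0,0,0,0],[0,0,0,0,0,0]]]' -1 30; python3 -m creep '[[[0,0,2,0,0,0],[0,0,4,0,0,0],[0,0,4,0,0,0],[0,0,4,0,0,0],[0,0,3,0,0,0],[0,0,0,0,0,0]]]'
```

```text
t: 22.8
tool_pos: [0.432, 0.0795, 0.0031]
ee_rot: [[1.0, 0.004, 0.001], [0.004, -1.0, 0.0], [0.001, -0.0, -1.0]]
contact_force: [-2.1, 0.2, 7.7]
grip_width: 0.633
finger_force: 30.1
t: 23.4
tool_pos: [0.434, 0.0804, 0.1769]
ee_rot: [[1.0, 0.005, 0.008], [0.005, -1.0, 0.004], [0.008, -0.004, -1.0]]
contact_force: [-0.0, -0.4, -0.9]
grip_width: 0.632
finger_force: 32.3
```

```bash
python3 -m creep '[[[0.3,-2.2,0,0,0,0],[0.8,-4.2,0,0,0,0],[0.9,-4.4,0,0,0,0],[0.9,-4.4,0,0,0,0],[0.9,-4.4,0,0,0,0],[0.9,-4.4,0,0,0,0],[0.9,-4.4,0,0,0,0],[0.9,-4.4,0,0,0,0],[0.9,-4.4,0,0,0,0],[0.9,-4.4,0,0,0,0],[0.8,-3,0,0,0,0],[0,0,0,0,0,0]]]'; python3 -m creep '[[[0,0,-4,0,0,0],[0,0,-4,0,0,0],[0,0,-3,0,0,0],[0,0,-2,0,0,0],[0,0,0,0,0,0],[0,0,0,0,0,0]]]'
```

```text
t: 24.6
tool_pos: [0.5224, -0.37, 0.1704]
ee_rot: [[1.0, 0.001, -0.002], [0.001, -1.0, 0.0], [-0.002, -0.0, -1.0]]
contact_force: [0.8, 0.3, -1.1]
grip_width: 0.63
finger_force: 32.3
t: 25.2
tool_pos: [0.5226, -0.3665, 0.0423]
ee_rot: [[1.0, 0.005, -0.001], [0.005, -1.0, 0.0], [-0.001, -0.0, -1.0]]
contact_force: [0.1, -0.1, 0.6]
grip_width: 0.632
finger_force: 32.3
```

```bash
python3 -m creep '[[[-0.4,0,-1.5,0,0,0],[0,0,-1,0,0,0],[0,0,-0.6,0,0,0],[0,0,-0.3,0,0,0],[0,0,0,0,0,0],[0,0,0,0,0,0]]]'
```

```text
t: 25.8
tool_pos: [0.5191, -0.3668, 0.0087]
ee_rot: [[1.0, 0.004, 0.001], [0.004, -1.0, -0.0], [0.001, 0.0, -1.0]]
contact_force: [-0.4, 0.2, -0.2]
grip_width: 0.63
finger_force: 32.3
```

```bash
python3 -m creep '[[[0,0,-0.1,0,0,0],[0,0,0,0,0,0]]]'; python3 -m creep '[[[0,0,0,0,0,0],[0,0,0,0,0,0],[0,0,0,0,0,0],[0,0,0,0,0,0],[0,0,2,0,0,0],[0,0,4,0,0,0],[0,0,4,0,0,0],[0,0,4,0,0,0],[0,0,2,0,0,0],[0,0,0,0,0,0]]]' 1
python3 - <<'E'
from h import *
w=manip.capture("wrist");w=manip.capture("wrist");s=manip.capture("scene")
print(proj(w,(.523,-.366,.021)))
f=lambda c,x0,y0,x1,y1:cv2.resize(c["pixels"][y0:y1,x0:x1,::-1],(400,300))
cv2.imwrite("pics/b4.png",np.hstack([f(w,0,0,640,480),f(s,290,230,490,380)]))
E
```

```text
t: 26.0
tool_pos: [0.5189, -0.3667, 0.0075]
ee_rot: [[1.0, 0.004, 0.0], [0.004, -1.0, -0.0], [0.0, 0.0, -1.0]]
contact_force: [-0.6, -1.2, 0.5]
grip_width: 0.632
finger_force: 32.3
t: 27.0
tool_pos: [0.5205, -0.3676, 0.1716]
ee_rot: [[1.0, 0.005, 0.006], [0.005, -1.0, -0.003], [0.006, 0.003, -1.0]]
contact_force: [0.3, -1.1, -1.0]
grip_width: 1.0
finger_force: 0.0
[309.77640221 210.5965931 ]
```

View pics/b4.png

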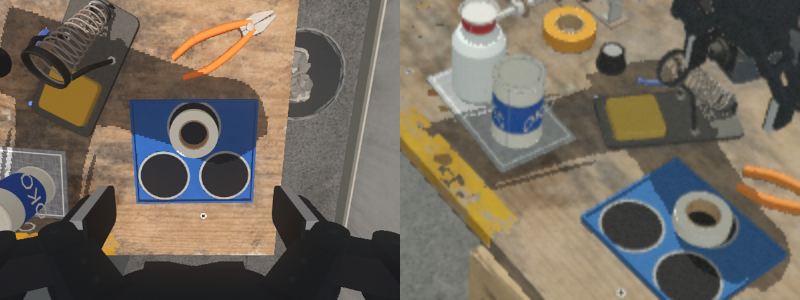

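Tape lies flat within the back place at wrist-crop (193,133), a little towards the front. I'll measure that offset.

```bash
python3 - <<'E'
from h import *
w=manip.capture("wrist");H=hsv(w)
b=cv2.inRange(H,(100,130,60),(115,255,255));b=box(b,(190,140,430,340))
cs,_=cv2.findContours(b,0,1);h=cv2.convexHull(np.vstack([k for k in cs if len(k)>10]))
P=np.array([ray(w,p.astype(float),.010)[:2] for p in h[:,0]],np.float32)*1000;r=cv2.minAreaRect(P);print(r)
m=box(cv2.inRange(H,(0,0,95),(40,90,255)),(255,180,370,262))
cs,_=cv2.findContours(m,0,1)
for k in cs:
    if cv2.contourArea(k)>800:
        e=cv2.minEnclosingCircle(k);print(e,ray(w,e[0],.021),2*e[1]*np.linalg.norm(ray(w,(300,200),.021)-ray(w,(301,200),.021)))
g=cv2.resize(w["pixels"][140:340,190:430,::-1],(720,600));cv2.imwrite("pics/b5.png",g)
E
```

```text
((493.32098388671875, -366.55548095703125), (129.14596557617188, 146.4393768310547), 0.7339637279510498)
((312.8112487792969, 209.0430450439453), 42.913360595703125) [ 0.52280583 -0.3672624   0.021     ] 0.05970960393040589
```

View pics/b5.png

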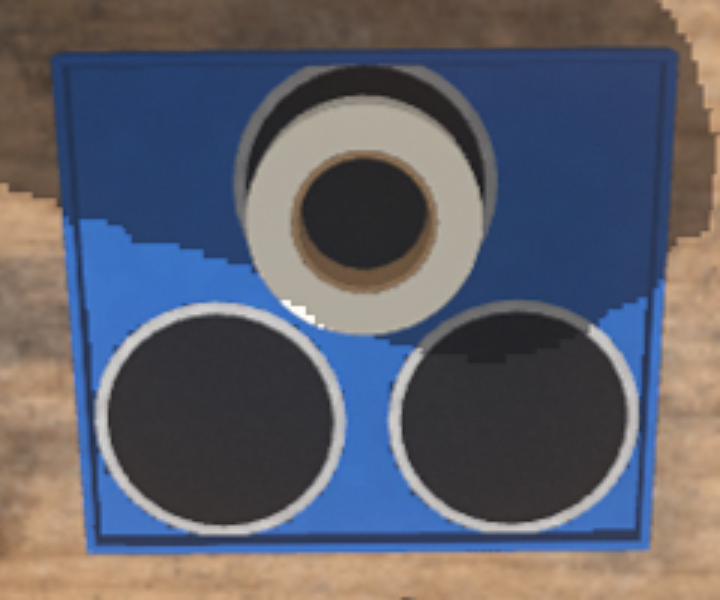

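The tape is about 5 mm from the place centre and flat. Now I'll fetch the can back.

```bash
python3 -m creep '[[[-0.4,1,0,0,0,-0.14],[-0.7,2,0,0,0,-0.143],[-0.7,2,0,0,0,-0.143],[-0.7,2,0,0,0,-0.143],[-0.7,2,0,0,0,-0.143],[-0.7,2,0,0,0,-0.143],[-0.7,2,0,0,0,-0.143],[-0.7,2,0,0,0,-0.143],[-0.7,2,0,0,0,-0.143],[-0.7,2,0,0,0,-0.143],[-0.5,1.3,0,0,0,-0.143],[0,0,0,0,0,0]]]'; python3 -m creep '[[[0,0,-3,0,0,0],[0,0,-3,0,0,0],[0,0,0,0,0,0],[0,0,0,0,0,0]]]'
```

```text
t: 28.4
tool_pos: [0.4456, -0.1626, 0.1664]
ee_rot: [[0.003, -1.0, -0.002], [-1.0, -0.003, 0.0], [-0.0, 0.002, -1.0]]
contact_force: [0.7, 0.4, 0.0]
grip_width: 0.997
finger_force: 0.0
t: 28.8
tool_pos: [0.4465, -0.1642, 0.107]
ee_rot: [[0.007, -1.0, -0.002], [-1.0, -0.007, -0.001], [0.001, 0.002, -1.0]]
contact_force: [0.4, -0.3, 0.2]
grip_width: 1.001
finger_force: 0.0
```

```bash
python3 -m creep '[[[0.1,0,-3,0,0,0],[0,0,-2,0,0,0],[0,0,-0.7,0,0,0],[0,0,0,0,0,0],[0,0,0,0,0,0]]]'; python3 -m creep '[[[0,0,0,0,0,0],[0,0,0,0,0,0],[0,0,0,0,0,0],[0,0,0,0,0,0],[0,0,0,0,0,0],[0,0,0,0,0,0],[0,0,0,0,0,0],[0,0,0,0,0,0]]]' -1 40
```

```text
t: 29.3
tool_pos: [0.4487, -0.1639, 0.0515]
ee_rot: [[0.006, -1.0, 0.002], [-1.0, -0.006, -0.0], [0.0, -0.002, -1.0]]
contact_force: [-0.1, 0.1, -0.6]
grip_width: 0.997
finger_force: 0.0
t: 30.1
tool_pos: [0.4482, -0.1637, 0.0513]
ee_rot: [[0.006, -1.0, 0.001], [-1.0, -0.006, -0.0], [0.0, -0.001, -1.0]]
contact_force: [-1.9, 0.9, 5.8]
grip_width: 0.635
finger_force: 41.0
```

```bash
python3 -m creep '[[[0,0,1,0,0,0],[0,0,2.5,0,0,0],[0,0,2,0,0,0],[0.2,-2.1,0,0,0,0],[0.2,-4,0,0,0,0],[0.2,-4,0,0,0,0],[0.2,-4,0,0,0,0],[0.2,-4,0,0,0,0],[0.2,-3.6,0,0,0,0],[0,-2.4,0,0,0,0],[0,0,0,0,0,0],[0,0,0,0,0,0]]]'; python3 -m creep '[[[0,0,-2,0,0,0],[0,0,-2,0,0,0],[0,0,-1,0,0,0],[0,0,0,0,0,0],[0,0,0,0,0,0]]]'
```

```text
t: 31.3
tool_pos: [0.4591, -0.4049, 0.1053]
ee_rot: [[0.003, -1.0, -0.001], [-1.0, -0.003, 0.001], [-0.001, 0.001, -1.0]]
contact_force: [0.2, 0.2, -1.8]
grip_width: 0.631
finger_force: 42.7
t: 31.8
tool_pos: [0.4602, -0.4044, 0.056]
ee_rot: [[0.006, -1.0, 0.0], [-1.0, -0.006, -0.0], [0.0, -0.0, -1.0]]
contact_force: [0.9, 0.1, -1.9]
grip_width: 0.634
finger_force: 42.7
```

Release, rise, then go to the bottle (dx -0.7, dy +31.9).

```bash
python3 -m creep '[[[0,0,-0.3,0,0,0],[0,0,-0.1,0,0,0],[0,0,0,0,0,0]]]'; python3 -m creep '[[[0,0,0,0,0,0],[0,0,0,0,0,0],[0,0,0,0,0,0],[0,0,0,0,0,0],[0,0,2,0,0,0],[0,0,4,0,0,0],[0,0,4,0,0,0],[0,0,2,0,0,0],[0,0,0,0,0,0]]]' 1; python3 -m creep '[[[0,2.5,0,0,0,0],[-0.1,4.2,0,0,0,0],[-0.1,4.5,0,0,0,0],[-0.1,4.5,0,0,0,0],[-0.1,4.5,0,0,0,0],[-0.1,4.5,0,0,0,0],[-0.1,4.2,0,0,0,0],[-0.1,3,0,0,0,0],[0,0,0,0,0,0],[0,0,-3,0,0,0],[0,0,-1,0,0,0],[0,0,0,0,0,0]]]'
```

```text
t: 32.1
tool_pos: [0.4603, -0.405, 0.0524]
ee_rot: [[0.005, -1.0, 0.001], [-1.0, -0.005, -0.001], [0.001, -0.001, -1.0]]
contact_force: [-0.6, 0.3, 3.6]
grip_width: 0.635
finger_force: 42.9
t: 33.0
tool_pos: [0.4614, -0.4058, 0.1752]
ee_rot: [[0.005, -1.0, 0.006], [-1.0, -0.005, -0.003], [0.003, -0.006, -1.0]]
contact_force: [0.4, -0.1, -0.2]
grip_width: 1.001
finger_force: 0.0
t: 34.2
tool_pos: [0.4512, -0.0863, 0.1296]
ee_rot: [[0.004, -1.0, -0.004], [-1.0, -0.004, -0.001], [0.001, 0.004, -1.0]]
contact_force: [-0.2, 0.4, 0.6]
grip_width: 1.0
finger_force: 0.0
```

```bash
python3 -m creep '[[[0.2,0,-3,0,0,0],[0,0,-3,0,0,0],[0,0,-1.5,0,0,0],[0,0,-0.3,0,0,0],[0,0,0,0,0,0],[0,0,0,0,0,0]]]'; python3 -m creep '[[[0,0,0,0,0,0],[0,0,0,0,0,0],[0,0,0,0,0,0],[0,0,0,0,0,0],[0,0,0,0,0,0],[0,0,0,0,0,0],[0,0,0,0,0,0],[0,0,0,0,0,0]]]' -1 40
```

```text
t: 34.8
tool_pos: [0.4556, -0.0858, 0.0544]
ee_rot: [[0.005, -1.0, 0.002], [-1.0, -0.005, 0.0], [-0.0, -0.002, -1.0]]
contact_force: [0.2, -0.1, -0.6]
grip_width: 0.997
finger_force: 0.0
t: 35.6
tool_pos: [0.4553, -0.0856, 0.0543]
ee_rot: [[0.005, -1.0, 0.001], [-1.0, -0.005, 0.0], [-0.0, -0.001, -1.0]]
contact_force: [-1.6, 0.3, 5.1]
grip_width: 0.678
finger_force: 41.8
```

```bash
python3 -m creep '[[[0,0,1,0,0,0],[0,0,2.5,0,0,0],[0,0,2,0,0,0],[0.1,-2.4,0,0,0,0],[0.1,-4,0,0,0,0],[0.1,-4,0,0,0,0],[0.1,-4,0,0,0,0],[0.1,-4,0,0,0,0],[0.1,-3.6,0,0,0,0],[0.1,-2.4,0,0,0,0],[0,0,0,0,0,0],[0,0,0,0,0,0]]]'; python3 -m creep '[[[0,0,-2,0,0,0],[0,0,-2,0,0,0],[0,0,-1,0,0,0],[0,0,0,0,0,0],[0,0,0,0,0,0]]]'
```

```text
t: 36.8
tool_pos: [0.4613, -0.3301, 0.1086]
ee_rot: [[0.003, -1.0, -0.0], [-1.0, -0.003, 0.0], [-0.0, 0.0, -1.0]]
contact_force: [0.1, 1.0, -0.8]
grip_width: 0.679
finger_force: 43.3
t: 37.3
tool_pos: [0.4622, -0.3294, 0.059]
ee_rot: [[0.006, -1.0, 0.0], [-1.0, -0.006, -0.0], [0.0, -0.0, -1.0]]
contact_force: [-0.3, -0.3, -0.4]
grip_width: 0.684
finger_force: 43.3
```

```bash
python3 -m creep '[[[0,0,-0.3,0,0,0],[0,0,-0.1,0,0,0],[0,0,0,0,0,0]]]'; python3 -m creep '[[[0,0,0,0,0,0],[0,0,0,0,0,0],[0,0,0,0,0,0],[0,0,0,0,0,0],[0,0,2,0,0,0],[0,0,4,0,0,0],[0,0,4,0,0,0],[0,0,4,0,0,0],[0,0,0,0,0,0]]]' 1;  python3 -m creep '[[[0,3,0,0,0,0],[0,4,0,0,0,0],[0,4,0,0,0,0],[0,4,0,0,0,0],[0,4,0,0,0,0],[0,3,0,0,0,0],[0,0,0,0,0,0],[0,0,0,0,0,0]]]'
python3 - <<'E'
from h import *
c=manip.capture("top");s=manip.capture("scene")
f=lambda c,x0,y0,x1,y1:cv2.resize(c["pixels"][y0:y1,x0:x1,::-1],(400,300),interpolation=cv2.INTER_CUBIC)
cv2.imwrite("pics/b6.png",np.hstack([f(c,405,187,505,262),f(s,190,150,490,400)]))
d=pickle.load(open("c0.pkl","rb"))
for q in(d["top"],c):
    m=cv2.inRange(hsv(q),(0,0,215),(180,45,255));m=box(m,(425,218,500,262));cs,_=cv2.findContours(m,0,1)
    print([cv2.minEnclosingCircle(k) for k in cs if cv2.contourArea(k)>150])
print(manip.observe()["t"])
E
```

```text
t: 37.6
tool_pos: [0.4624, -0.3299, 0.0554]
ee_rot: [[0.005, -1.0, 0.001], [-1.0, -0.005, -0.001], [0.001, -0.001, -1.0]]
contact_force: [-0.4, 1.6, 4.9]
grip_width: 0.683
finger_force: 43.5
t: 38.5
tool_pos: [0.4645, -0.3312, 0.2005]
ee_rot: [[0.006, -1.0, 0.009], [-1.0, -0.006, -0.004], [0.004, -0.009, -1.0]]
contact_force: [0.1, 0.5, -0.2]
grip_width: 1.004
finger_force: 0.0
t: 39.3
tool_pos: [0.4618, -0.1091, 0.1943]
ee_rot: [[0.007, -1.0, 0.0], [-1.0, -0.007, 0.0], [-0.0, -0.0, -1.0]]
contact_force: [0.5, -0.0, 0.2]
grip_width: 0.996
finger_force: 0.0
[((481.1853942871094, 234.8483123779297), 14.214789390563965), ((443.54595947265625, 235.911376953125), 15.207328796386719)]
[((481.0, 235.0), 14.866168975830078), ((447.0, 231.0), 20.61562728881836)]
39.4
```

View pics/b6.png

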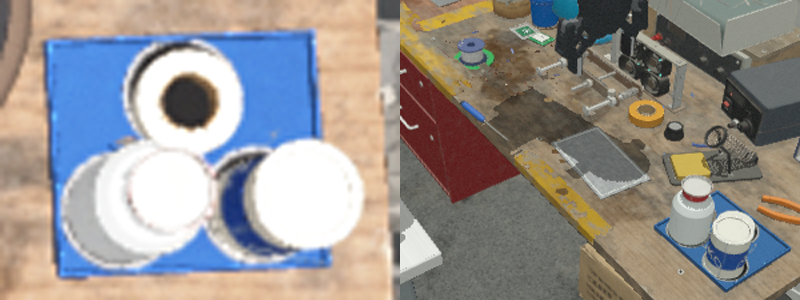

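The bottle cap (170,190 in the crop) and can lid (305,193) match the start picture, the tape lies on the back place (190,95), and the spool stands on the pad. Everything is in place, so I'm handing in.

```bash
python3 -c "
from station import manip
print(manip.finish_job())"
```

```text
the job is handed in; nothing more can be done
None
```

The job is handed in at about 39 s: the last pictures show the spool upright on the green pad, the tape flat on the caddy's back place, and the bottle and can upright on their own front places; the hand-in returned no verdict.

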